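Close up the label maker's battery compartment

ROBOT

A 7-joint arm with a two-finger parallel gripper is mounted at the origin on the work surface; the furniture and walls round the work are solid. World frame = base frame: x ahead of the robot, y to its left, z up, the work surface at z = 0. Lengths are in mm, angles in rad, forces in N, time in s.
With the tool pointing down it reaches from about 400 to 900 mm from the base axis. Payload 5.6 kg.
Tool frame: the origin (TCP) lies at the very end of the fingers, on their centre line; the grasp point (between the pads) lies 19 mm behind it (r.tcp_to_grasp is the distance from the TCP to the grasp point, in mm); z points along the fingers, y is the line along which they close (so a half turn about z gives the same grasp; the last joint's range is limited). The gripper opens to 92 mm and grips with 3 to 60 N. Pads are 20 mm wide; open, the fingers measure 128 mm over their backs; the gripper's body (75 mm by 189 mm) begins 69 mm behind the grasp point.
Start: joints at [-1.201, 0.468, -0.012, 1.603, 0.006, 1.071, -0.056], TCP at [260.805, 595.391, 214.592] pointing down, gripper open.
Joint ranges: [-2.53, 2.53], [-0.31, 2.02], [-1.57, 1.55], [0.28, 2.44], [-1.29, 4.43], [0.15, 1.84], [-2.92, 2.92]. Speed limits (rad/s): [2.57, 2.57, 3.14, 3.14, 3.14, 3.14, 3.14].

INTERFACE

Orientations are given as a unit quaternion [w, x, y, z].
In Python, from plant import r gives the robot as it stands. The module is installed in compiled form; this text tells all that it offers.
- The arm moves only by the tool servo_tool, never from a script. Its argument "moves" is a list of rows, each a list of 3 entries, a list of its own where there are three numbers: the turn, a rotation vector about the world's x, y, z in degrees, then the shift along the world's x, y, z in m, then the finger opening in m, from 0 to 0.0919. In form: [[[wx, wy, wz], [tx, ty, tz], gripper], ...]. A call has 1 to 5 rows; each row is the pose to reach, as a shift and turn from the pose commanded when the call began; what a row does not reach only later rows make up. A row lasts 1/12 s, in which the tool goes at most 41.7 mm and 7.16 degrees, less where a joint would pass 70% of its speed; a pose out of reach is approached as far as the arm can. A call with a gripper value outside its range is refused whole. The fingers move at their own pace and stop on an object; "squeeze" is the grip in N (left out, the last holds). Time passes only in rows, so rows that repeat a pose let the fingers close. It gives the time, the measured TCP pose, the force, the opening and the grip force at its end, in the units of the state.
- r.get_obs(): the state, without advancing time (a new reading comes with each control period).
- r.camera(name): name is "side" or "top"; returns (picture, depth): 480x640x3 uint8, red, green, blue; 480x640 float32, mm along the optical axis (not along the pixel's ray), 0 where there is no reading.
- r.camera_model(name): a dict with "camera_matrix" (3x3 intrinsics, pixels), "rvec" (rotation vector, rad) and "tvec" (3), from world to camera coordinates, as OpenCV has them. Camera axes: x right, y down, z forward; pixel columns grow to the right and rows downward; lengths in mm; the calibration is good to about 2 mm. A picture is of the moment at which its call begins. camera_model takes no time and is no camera call.
- r.close_job(): hands the job in; it is judged then, once.
The state is a dict: "time": time; "joints": joint angles; "qd": joint speeds; "joint_torque": joint torques, N m; "eef_pos": TCP position; "eef_rot": TCP orientation; "wrist_force": force on the tool from outside, world axes, zero at the start; "wrist_torque": the same for the moment, N m; "grip_width": opening from 0.0 (shut) to 1.0 (fully open); "grip_force": force on a finger pad.
Only numpy, scipy, OpenCV 4.12 (cv2) and the standard library are available. Lean on these libraries where they do the work, as an engineer would, in place of code of your own. Each camera call takes 0.05 s, during which the arm holds its last target. There are 200 camera calls.

TASK

New cells have just been put in the label maker that lies face down on the desk. Fold its steel strap down flat over the cells and lay the loose battery cover over the tray with its bevelled end to the bevelled end of the tray. Then press the cover down one corner at a time, letting go between one corner and the next, until all four corners have clicked fully home, leaving the other things on the desk where they are.

Things in the scene. Friction and masses are not known exactly. Their poses are not given: they have to be found in the camera images.
- label_maker: Grey label maker, 190 x 124 x 44 mm, standing firm, lying on its face with its open battery tray uppermost. Origin: centre of its underside, on the desk; x runs along its length to the bevelled end of the tray, y to the left of that, z up. Its back is flat, 44 mm above the origin.
- tray (a point): Centre of the tray, at the level of the back; axes as the label maker's. The tray is an upright wall ring 120 (x) x 56 (y) mm outside, 16 mm high, 2.5 mm thick, corners square at -x, cut by 12 mm bevels at +x. Six cells lie in it, tops 16 mm above the back. Four sprung black catches stick 3.7 mm out of its long walls at x +-40 mm, 5.5 mm above the back.
- strap (a joint): Hinge of the steel strap that holds the cells down: 0 = folded flat on the cells, grows as it is raised (rad), at most 1.2. The strap is a flat bar 100 x 22 x 2.4 mm and stays wherever it is left (hinge friction about 0.03 N m).
- strap_hinge (a point): Hinge axis of the strap, near the square end of the tray, 53 mm from the tray's centre, 17 mm above the back; the axis runs along the label maker's y. Folded, the strap points from here along the label maker's +x and its upper face is 18.3 mm above the back.
- strap_tip (a point): Middle of the free end of the strap, on its upper face, 100 mm from the hinge.
- cover_centre (a point): Centre, half-way up, of the battery cover: a grey cap 128 (x) x 64 (y) x 22.5 mm, 100 to 160 g, open underneath, walls 3 mm; it starts on the desk right way up. x points to its bevelled end (both corners cut off by 14 mm bevels, the other end is square); z up out of its ribbed top. It goes over the tray wall with 1 mm of room all round, bevels over bevels.
- corner1 (a point): Place to press on the cover's top face, left-hand corner at the square end (seen from above, looking from the square end to the bevelled end): -50, 26 mm along the cover's x and y from its centre, on the upper face. With that corner home it is 66.5 mm above the desk; about 74 mm while the cover only rests on the catches.
- corner2 (a point): Place to press on the cover's top face, right-hand corner at the square end (seen from above, looking from the square end to the bevelled end): -50, -26 mm along the cover's x and y from its centre, on the upper face. With that corner home it is 66.5 mm above the desk; about 74 mm while the cover only rests on the catches.
- corner3 (a point): Place to press on the cover's top face, left-hand corner at the bevelled end (seen from above, looking from the square end to the bevelled end): 50, 26 mm along the cover's x and y from its centre, on the upper face. With that corner home it is 66.5 mm above the desk; about 74 mm while the cover only rests on the catches.
- corner4 (a point): Place to press on the cover's top face, right-hand corner at the bevelled end (seen from above, looking from the square end to the bevelled end): 50, -26 mm along the cover's x and y from its centre, on the upper face. With that corner home it is 66.5 mm above the desk; about 74 mm while the cover only rests on the catches.
- clip_tin_centre (a point): Round green tin, 67 mm across, 30 mm high; a bystander. The point is its centre, half-way up.
- glue_stick_centre (a point): Glue stick standing upright, 27 mm across, 87 mm high; a bystander. The point is its centre, half-way up.
- eraser_centre (a point): Eraser, 19 x 47 x 12 mm; a bystander. The point is its centre, half-way up.
- stapler_centre (a point): Stapler, 40 x 162 x 43 mm, long along its y; a bystander. The point is its centre, half-way up.
- highlighter_centre (a point): Highlighter pen lying flat, 20 x 129 x 20 mm, long along its y; a bystander. The point is its centre, half-way up.
- tumbler_centre (a point): Blue tumbler with lid, 87 mm across, 176 mm high, standing; a bystander. The point is its centre, half-way up.
- cover: The same cover: centre of its lower edge, axes the same. Laid on the tray it rests on the catches, lower edge about 7 mm above the back; home, the edge is on the back and the catches spring out into windows in its walls. Each catch takes 10 to 20 N of downward push close to its own corner. The cover is stiff but twists a little, so corners click singly; an opposite corner may rise meanwhile.

How it is judged (in metres and radians):
On the way, in this order (a step that is already met when the one before it is completed fails the run):
1. the strap is folded down flat on the cells (value of joint strap below 0.08 rad), for 0.2 s.
2. the cover lies over the tray, bevelled end over bevelled end (x of cover_centre in the frame of label_maker between -0.005 and 0.005 m and y of cover_centre in the frame of label_maker between -0.005 and 0.005 m and x of corner3 in the frame of label_maker above 0.03 m and x of corner1 in the frame of label_maker below -0.03 m and z of cover_centre in the frame of label_maker below 0.07 m), for 0.2 s.
3. a first corner of the cover stays down, let go, while another still stands up: the corners go home one after another, not all in one push (z of any of corner1, corner2, corner3, corner4 in the frame of label_maker below 0.0695 m and z of any of corner1, corner2, corner3, corner4 in the frame of label_maker above 0.071 m and contact force between the fingers and cover below 0.5 N), for 0.1 s.
At the end, for the whole second after the job is handed in: The strap is folded flat (within 0.08 rad); the cover sits on the tray with its centre within 5 mm of the tray's centre along and across, bevelled end to bevelled end; all four corners are home, each no more than 2 mm higher than fully seated; nothing moves (x of cover_centre in the frame of label_maker between -0.005 and 0.005 m and y of cover_centre in the frame of label_maker between -0.005 and 0.005 m and x of corner3 in the frame of label_maker above 0.03 m and x of corner1 in the frame of label_maker below -0.03 m and z of each of corner1, corner2, corner3, corner4 in the frame of label_maker below 0.0685 m and value of joint strap below 0.08 rad and linear speed of cover below 0.01 m/s); the robot touches nothing.
It fails at once if a bystander is shifted by more than 30 mm or knocked over (distance of any of clip_tin_centre, glue_stick_centre, eraser_centre, stapler_centre, highlighter_centre, tumbler_centre from where it was at the start of the episode above 0.03 m).
It also fails if it takes over 66 s, if anything falls off the work surface, if the arm or the gripper's body presses on something with over 40 N, if the wrist force passes 120 N, or if a joint passes its speed limit or range.

## Working session

There is one attempt and no reset: what is moved stays moved. The work goes in short steps, Python scripts to look and compute and a tool call to move; the robot and the scene stay as the last step left them, time stands still between calls to the robot, and variables do not carry over. Pictures are saved under pics/ and viewed, at most 10 in all, crops included, and the job is handed in when it is done.

Besides the shell and the picture viewer there is one more tool, called after "Request:" as a command line: name --argument value ..., lists and objects as JSON in quotes. servo_tool: Moves the arm, as the interface text tells. Its arguments: {"type":"object","properties":{"moves":{"type":"array"},"squeeze":{"type":"number"}},"required":["moves"]}

```bash
mkdir -p pics; cat > h.py <<'E'
import numpy as np, cv2
from plant import r
def cam(n):
    m=r.camera_model(n);K=np.array(m["camera_matrix"],float);R=cv2.Rodrigues(np.array(m["rvec"],float))[0];t=np.array(m["tvec"],float).ravel()
    return K,R,t
def cloud(n,d):
    K,R,t=cam(n);v,u=np.mgrid[0:480,0:640]
    p=np.stack([(u-K[0,2])/K[0,0]*d,(v-K[1,2])/K[1,1]*d,d],-1)
    w=(p-t)@R; w[d==0]=np.nan; return w
def onplane(n,uv,z):
    K,R,t=cam(n);o=-R.T@t;ray=R.T@np.linalg.inv(K)@np.array([uv[0],uv[1],1.]);return o+ray*(z-o[2])/ray[2]
E
python3 - <<'E'
from h import *
o=r.get_obs();print({k:np.round(v,3) for k,v in o.items()})
for n in("top","side"):
    p,d=r.camera(n);cv2.imwrite(f"pics/{n}0.png",p[:,:,::-1]);np.save(f"{n}0.npy",d)
    K,R,t=cam(n);print(n,-R.T@t,R[2],K[0,0])
E
```

```text
{'time': np.float64(0.0), 'joints': array([-1.201,  0.468, -0.012,  1.604,  0.006,  1.071, -0.056]), 'qd': array([-0.001, -0.   ,  0.   ,  0.001, -0.002, -0.002, -0.   ]), 'joint_torque': array([ 0.0000e+00, -5.2058e+01, -1.3000e-02, -2.4374e+01, -5.7000e-02,
        1.7000e-02,  0.0000e+00]), 'eef_pos': array([260.597, 594.856, 213.654]), 'eef_rot': array([-0.   ,  0.205,  0.979, -0.001]), 'wrist_force': array([0.325, 0.39 , 0.75 ]), 'wrist_torque': array([ 0.014, -0.036, -0.019]), 'grip_force': np.float64(0.0), 'grip_width': np.float64(1.003)}
top [ 340.71437343  -53.24442082 1293.72250396] [ 0.09911718  0.00378343 -0.99506858] 470.3496398156074
side [ 503.33625721 -829.52551135  720.18056045] [-0.01440838  0.78180823 -0.62335247] 439.7754732444738
```

View pics/top0.png

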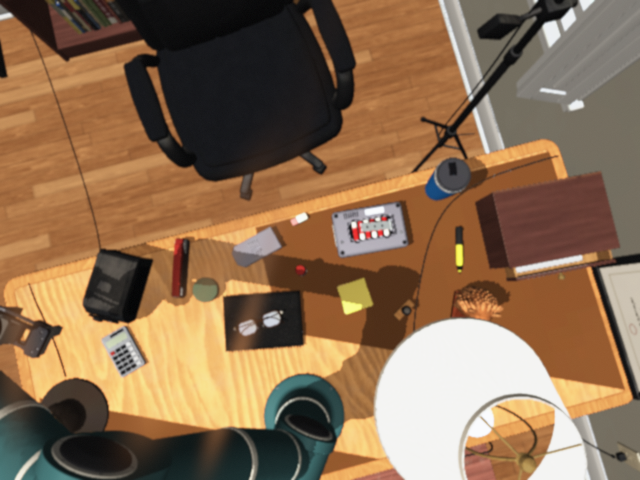

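View pics/side0.png

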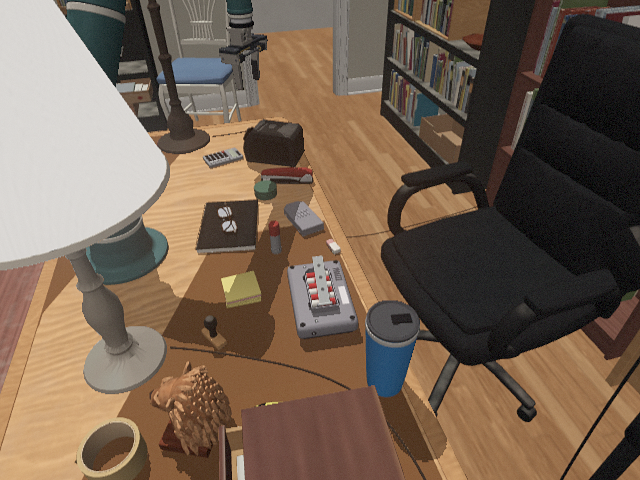

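The top view shows the label maker at about (370,230) with its tray near (373,229), the grey cover at (257,247), tumbler (448,178), highlighter (459,248), tin (205,289), stapler (180,267), glue stick (300,269) and eraser (299,218). I'll enlarge that area and measure it.

```bash
python3 - <<'E'
from h import *
im=cv2.imread("pics/top0.png");s=cv2.imread("pics/side0.png")
a=cv2.resize(im[190:280,220:420],None,fx=4,fy=4,interpolation=cv2.INTER_CUBIC)
b=cv2.resize(s[190:350,240:400],None,fx=3.2,fy=3.2,interpolation=cv2.INTER_CUBIC)
c=np.zeros((360,800,3),np.uint8);c[:]=a;cv2.imwrite("pics/crop1.png",a);cv2.imwrite("pics/crop2.png",b)
d=np.load("top0.npy");w=cloud("top",d)
# cover: height 18..26 band ; label maker 38..48
def rect(mask,name):
    n,l,st,c=cv2.connectedComponentsWithStats(mask.astype(np.uint8))
    for i in range(1,n):
        if st[i,4]>150:
            q=w[l==i][:,:2].astype(np.float32);(x,y),(a,b),g=cv2.minAreaRect(q)
            print(name,st[i],"ctr %.0f %.0f size %.0f %.0f ang %.1f z %.1f"%(x,y,a,b,g,np.median(w[l==i][:,2])))
roi=np.zeros((480,640),bool);roi[150:310,160:480]=1
rect(roi&(w[...,2]>12)&(w[...,2]<32),"12-32")
rect(roi&(w[...,2]>34)&(w[...,2]<120),"34-120")
rect(roi&(w[...,2]>54)&(w[...,2]<200),"54+")
rect(roi&(w[...,2]>120),"120+")
print(np.round(w[228:231:2,340:405:6,2]))
E
```

```text
12-32 [ 231  226   51   41 1090] ctr 444 136 size 65 129 ang 29.1 z 22.3
12-32 [455 226   8  46 273] ctr 444 -420 size 123 19 ang 0.7 z 16.8
12-32 [192 277  27  25 443] ctr 331 268 size 68 64 ang 89.8 z 28.7
12-32 [337 278  36  32 790] ctr 316 -134 size 76 77 ang 18.6 z 22.3
12-32 [223 290  78  20 817] ctr 303 116 size 51 209 ang 0.3 z 14.0
34-120 [426 173  24  26 195] ctr 594 -342 size 71 25 ang 40.7 z 81.8
34-120 [ 332  201   76   56 3207] ctr 494 -173 size 124 192 ang 10.1 z 44.5
34-120 [172 238  11  58 447] ctr 391 341 size 22 153 ang 87.7 z 41.2
34-120 [454 285  26  25 458] ctr 316 -423 size 40 76 ang 63.3 z 87.8
54+ [ 427  157   44   41 1293] ctr 611 -363 size 85 86 ang 23.5 z 172.1
54+ [347 214  48  28 751] ctr 495 -174 size 59 120 ang 10.0 z 60.4
54+ [457 287  23  23 446] ctr 314 -423 size 42 72 ang 67.2 z 97.6
120+ [ 431  157   40   38 1136] ctr 611 -363 size 85 86 ang 23.5 z 172.6
[[ 41.  42.  52.  49. 109. 100.  88.  77.  70.  45.  44.]
 [ 42.  44.  44.  49. 112. 102.  53.  57.  55.  45.  46.]]
```

View pics/crop1.png

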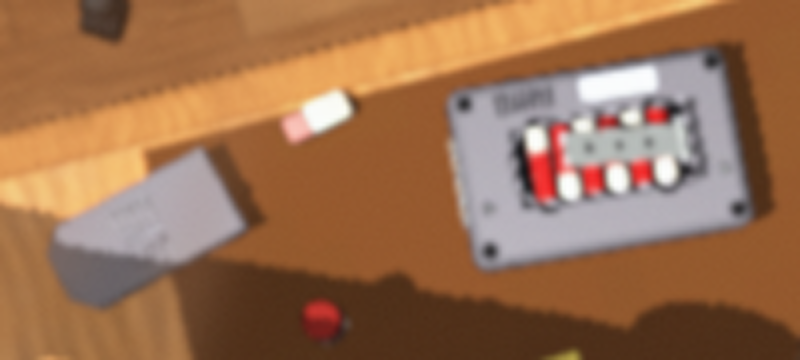

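View pics/crop2.png

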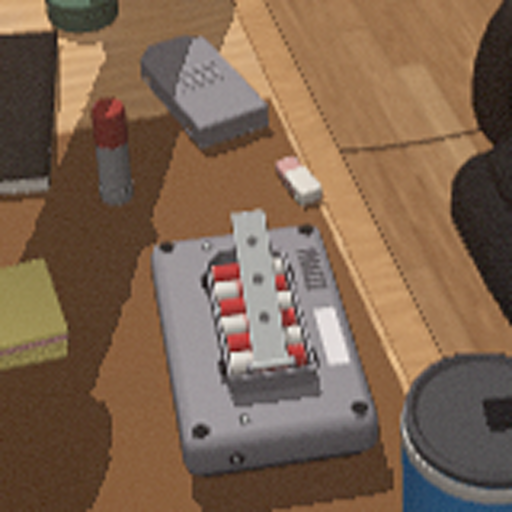

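The enlarged crops show the strap hinge near (688,140) in crop 1 and its raised tip near (565,145). So the tray's bevelled end points to world +y, at a yaw of about 100°. The cover's bevels are at its left end, around (75,270) in crop 1, which puts its yaw at about 119°. Measured sizes match the given ones: label maker 124x192, tray 59x120, cover 65x129. I'm moving in to fold the strap.

Request:
servo_tool --moves '[[[0, 0, -7], [0.012, -0.038, 0], 0], [[0, 0, -14], [0.024, -0.076, 0], 0], [[0, 0, -21], [0.036, -0.114, 0], 0], [[0, 0, -28], [0.048, -0.152, 0], 0], [[0, 0, -35], [0.06, -0.19, 0], 0]]' --squeeze 20

```text
time: 0.52
eef_pos: [320.9, 403.3, 214.2]
eef_rot: [-0.0, 0.492, 0.87, -0.0]
wrist_force: [1.5, -0.0, 0.4]
grip_width: 0.662
grip_force: 0.0
```

Request:
servo_tool --moves '[[[0, 0, -2.4], [0.012, -0.038, 0], 0], [[0, 0, -2.4], [0.024, -0.076, 0], 0], [[0, 0, -2.4], [0.036, -0.114, 0], 0], [[0, 0, -2.4], [0.048, -0.152, 0], 0], [[0, 0, -2.4], [0.06, -0.19, 0], 0]]'

```text
time: 0.93
eef_pos: [380.7, 213.4, 214.5]
eef_rot: [-0.0, 0.508, 0.861, 0.0]
wrist_force: [0.9, 0.3, -0.4]
grip_width: 0.3
grip_force: 0.0
```

Request:
servo_tool --moves '[[[0, 0, 0], [0.012, -0.038, 0], 0], [[0, 0, 0], [0.024, -0.076, 0], 0], [[0, 0, 0], [0.036, -0.114, 0], 0], [[0, 0, 0], [0.048, -0.152, -0.01], 0], [[0, 0, 0], [0.06, -0.19, -0.02], 0]]'

```text
time: 1.35
eef_pos: [441.3, 23.6, 194.9]
eef_rot: [0.001, 0.508, 0.861, 0.001]
wrist_force: [0.5, 0.7, 0.2]
grip_width: 0.003
grip_force: 0.0
```

Request:
servo_tool --moves '[[[0, 0, 0], [0.01, -0.036, -0.009], 0], [[0, 0, 0], [0.02, -0.072, -0.018], 0], [[0, 0, 0], [0.03, -0.108, -0.027], 0], [[0, 0, 0], [0.04, -0.144, -0.036], 0], [[0, 0, 0], [0.051, -0.179, -0.045], 0]]'

```text
time: 1.77
eef_pos: [491.6, -155.4, 149.0]
eef_rot: [-0.0, 0.508, 0.861, -0.0]
wrist_force: [1.1, 0.1, 0.7]
grip_width: 0.004
grip_force: 0.0
```

Request:
servo_tool --moves '[[[0, 0, 0], [0, 0, -0.012], 0], [[0, 0, 0], [0, 0, -0.024], 0], [[0, 0, 0], [0, 0, -0.036], 0], [[0, 0, 0], [0, 0, -0.048], 0], [[0, 0, 0], [0, 0, -0.06], 0]]'

```text
time: 2.18
eef_pos: [491.6, -151.9, 88.4]
eef_rot: [-0.0, 0.507, 0.862, 0.0]
wrist_force: [0.7, 0.2, 0.3]
grip_width: 0.006
grip_force: 0.1
```

Request:
servo_tool --moves '[[[0, 0, 0], [0, 0, -0.008], 0], [[0, 0, 0], [0, 0, -0.015], 0], [[0, 0, 0], [0, 0, -0.021], 0], [[0, 0, 0], [0, 0, -0.025], 0], [[0, 0, 0], [0, 0, -0.027], 0]]'

```text
time: 2.6
eef_pos: [491.8, -153.4, 62.3]
eef_rot: [-0.0, 0.508, 0.861, 0.0]
wrist_force: [-2.7, 2.3, 11.9]
grip_width: 0.005
grip_force: 6.6
```

Request:
servo_tool --moves '[[[0, 0, 0], [0, 0, -0.001], 0], [[0, 0, 0], [0, 0, -0.001], 0], [[0, 0, 0], [0, 0, -0.001], 0], [[0, 0, 0], [0, 0, 0.02], 0], [[0, 0, 0], [0, 0, 0.06], 0.0919]]'

```text
time: 3.02
eef_pos: [489.1, -152.9, 120.4]
eef_rot: [-0.003, 0.508, 0.861, -0.002]
wrist_force: [0.5, -0.3, -0.1]
grip_width: 0.054
grip_force: 0.0
```

Request:
servo_tool --moves '[[[0, 0, 0], [-0.006, 0.03, 0.02], 0.0919], [[0, 0, 0], [-0.014, 0.07, 0.03], 0.0919], [[0, 0, 0], [-0.022, 0.11, 0.03], 0.0919], [[0, 0, 0], [-0.03, 0.15, 0.03], 0.0919], [[0, 0, 0], [-0.038, 0.19, 0.03], 0.0919]]'

```text
time: 3.43
eef_pos: [453.6, 38.1, 153.5]
eef_rot: [0.001, 0.508, 0.861, 0.001]
wrist_force: [1.1, 0.5, 0.9]
grip_width: 0.421
grip_force: 0.0
```

```bash
python3 - <<'E'
from h import *
p,d=r.camera("top");cv2.imwrite("pics/top1.png",p[:,:,::-1])
w=cloud("top",d)
m=np.zeros((480,640),bool);m[200:260,330:412]=1
def rect(mm):
    n,l,st,c=cv2.connectedComponentsWithStats(mm.astype(np.uint8))
    for i in range(1,n):
        if st[i,4]>150: 
            print(st[i],cv2.minAreaRect(w[l==i][:,:2].astype(np.float32)))
rect(m&(w[...,2]>54)&(w[...,2]<75)); rect(m&(w[...,2]>40)&(w[...,2]<75))
a=np.array([-.174,.985]);b=np.array([-.985,-.174])
q=w[m];rel=q[:,:2]-[495,-174];X=rel@a;Y=rel@b
for x in range(-50,60,10):
    s=(abs(X-x)<5)&(abs(Y)<7);print(x,s.sum(),np.round(np.median(q[s,2]),1))
p2,_=r.camera("side");cv2.imwrite("pics/side1.png",cv2.resize(p2[170:350,230:400,::-1],None,fx=3.3,fy=3.3,interpolation=cv2.INTER_CUBIC))
# cover
m=(w[...,2]>18)&(w[...,2]<27);m[:,:225]=0;m[:,290:]=0;m[:220]=0;m[275:]=0;rect(m)
E
```

```text
[347 214  48  27 746] ((494.12982177734375, -173.7555389404297), (56.52235412597656, 119.76126098632812), 9.881814002990723)
[ 332  202   76   54 2867] ((493.62548828125, -173.425537109375), (121.90006256103516, 186.9789276123047), 9.60215950012207)
-50 19 61.5
-40 19 62.3
-30 18 62.3
-20 21 62.1
-10 22 61.8
0 20 61.1
10 19 62.6
20 20 62.0
30 19 62.4
40 19 62.1
50 23 45.8
```

View pics/side1.png

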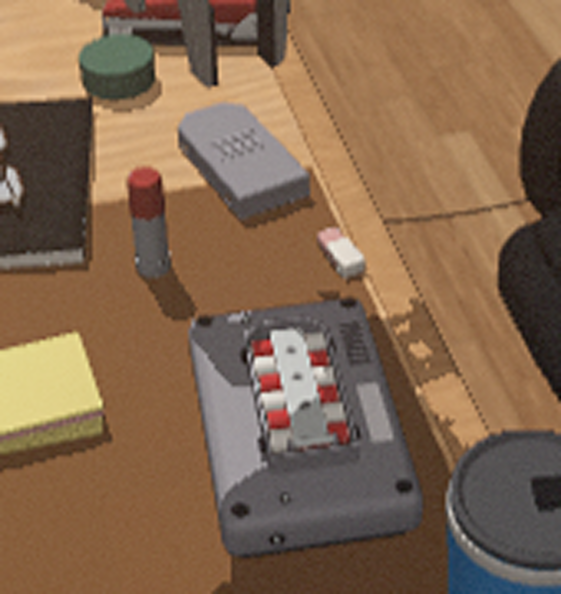

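The strap is flat: its upper face reads about 62 mm along its whole length. The side view shows it lying on the cells, with the cover's bevels at its far end near (190,130). Next I'll grasp the cover.

Request:
servo_tool --moves '[[[0, 0, 0], [-0.003, 0.033, -0.01], 0.0919], [[0, 0, 0], [-0.006, 0.066, -0.03], 0.0919], [[0, 0, 0], [-0.0098, 0.0996, -0.06], 0.0919], [[0, 0, 0], [-0.0098, 0.0996, -0.085], 0.0919], [[0, 0, 0], [-0.0098, 0.0996, -0.1], 0.0919]]'

```text
time: 3.95
eef_pos: [442.9, 137.6, 50.5]
eef_rot: [-0.001, 0.506, 0.862, -0.001]
wrist_force: [-1.0, -0.4, -0.4]
grip_width: 0.866
grip_force: 0.0
```

Request:
servo_tool --moves '[[[0, 0, 0], [0, 0, -0.015], 0.0919], [[0, 0, 0], [0, 0, -0.03], 0.0919], [[0, 0, 0], [0, 0, -0.04], 0.0919], [[0, 0, 0], [0, 0, -0.047], 0.0919], [[0, 0, 0], [0, 0, -0.047], 0.0919]]'

```text
time: 4.37
eef_pos: [443.7, 135.3, 4.7]
eef_rot: [-0.0, 0.508, 0.861, -0.001]
wrist_force: [0.7, -0.3, 0.9]
grip_width: 0.998
grip_force: 0.0
```

Request:
servo_tool --moves '[[[0, 0, 0], [0, 0, 0], 0.055], [[0, 0, 0], [0, 0, 0], 0.055], [[0, 0, 0], [0, 0, 0], 0.055], [[0, 0, 0], [0, 0, 0], 0.055], [[0, 0, 0], [0, 0, 0], 0.055]]' --squeeze 15

```text
time: 4.78
eef_pos: [444.3, 136.2, 6.1]
eef_rot: [0.0, 0.508, 0.861, 0.0]
wrist_force: [-0.2, -0.4, 3.3]
grip_width: 0.696
grip_force: 15.0
```

Request:
servo_tool --moves '[[[0, 0, 0], [0, 0, 0.02], 0.055], [[0, 0, 0], [0, 0, 0.045], 0.055], [[0, 0, 0], [0, 0, 0.07], 0.055], [[0, 0, 0], [0, 0, 0.095], 0.055], [[0, 0, 0], [0, 0, 0.11], 0.055]]'

```text
time: 5.2
eef_pos: [444.7, 136.2, 117.9]
eef_rot: [0.001, 0.508, 0.861, 0.001]
wrist_force: [0.8, 0.1, -1.2]
grip_width: 0.693
grip_force: 15.0
```

Request:
servo_tool --moves '[[[0, 0, -4], [0.005, -0.031, 0], 0.055], [[0, 0, -8], [0.01, -0.062, 0], 0.055], [[0, 0, -12], [0.015, -0.093, 0], 0.055], [[0, 0, -16], [0.02, -0.124, 0], 0.055], [[0, 0, -19.2], [0.025, -0.155, 0], 0.055]]'

```text
time: 5.62
eef_pos: [468.8, -20.2, 115.9]
eef_rot: [0.0, 0.646, 0.764, 0.0]
wrist_force: [0.3, -0.6, -1.6]
grip_width: 0.698
grip_force: 15.0
```

Request:
servo_tool --moves '[[[0, 0, 0], [0.005, -0.031, 0], 0.055], [[0, 0, 0], [0.01, -0.062, 0], 0.055], [[0, 0, 0], [0.015, -0.093, 0], 0.055], [[0, 0, 0], [0.02, -0.124, 0], 0.055], [[0, 0, 0], [0.0252, -0.1548, 0], 0.055]]'

```text
time: 6.03
eef_pos: [494.1, -175.1, 115.7]
eef_rot: [-0.0, 0.644, 0.765, 0.0]
wrist_force: [0.6, 0.6, -1.2]
grip_width: 0.696
grip_force: 15.0
```

Request:
servo_tool --moves '[[[0, 0, 0], [0, 0, -0.015], 0.055], [[0, 0, 0], [0, 0, -0.025], 0.055], [[0, 0, 0], [0, 0, -0.025], 0.055]]'

```text
time: 6.28
eef_pos: [492.3, -172.8, 88.5]
eef_rot: [-0.002, 0.644, 0.765, -0.001]
wrist_force: [-1.2, -0.1, -1.8]
grip_width: 0.697
grip_force: 15.0
```

```bash
python3 - <<'E'
from h import *
print(np.round(r.get_obs()["eef_pos"],1))
p,d=r.camera("top");cv2.imwrite("pics/top2.png",cv2.resize(p[170:290,300:460,::-1],None,fx=5,fy=5,interpolation=cv2.INTER_CUBIC))
np.save("top2.npy",d);w=cloud("top",d)
m=np.zeros((480,640),bool);m[190:275,320:425]=1
mm=m&(w[...,2]>98)&(w[...,2]<118)
q=w[mm];a=np.array([-.172,.985]);b=np.array([-.985,-.172])
rel=q[:,:2]-[494.2,-173.8];X=rel@a;Y=rel@b
print(mm.sum(),np.percentile(X,[0,1,99,100]),np.percentile(Y,[0,1,99,100]),np.median(q[:,2]))
for x in range(-70,75,5):
    s=(abs(X-x)<2.5)
    if s.sum()>3: print(x,s.sum(),np.round([Y[s].min(),Y[s].max(),np.median(q[s,2])],1))
E
```

```text
[ 492.3 -172.8   88.5]
3 [-61.96632069 -61.95993515 -59.55879902 -59.51618178] [30.53902122 30.57571766 32.96856264 32.98069977] 104.53649948643094
```

View pics/top2.png

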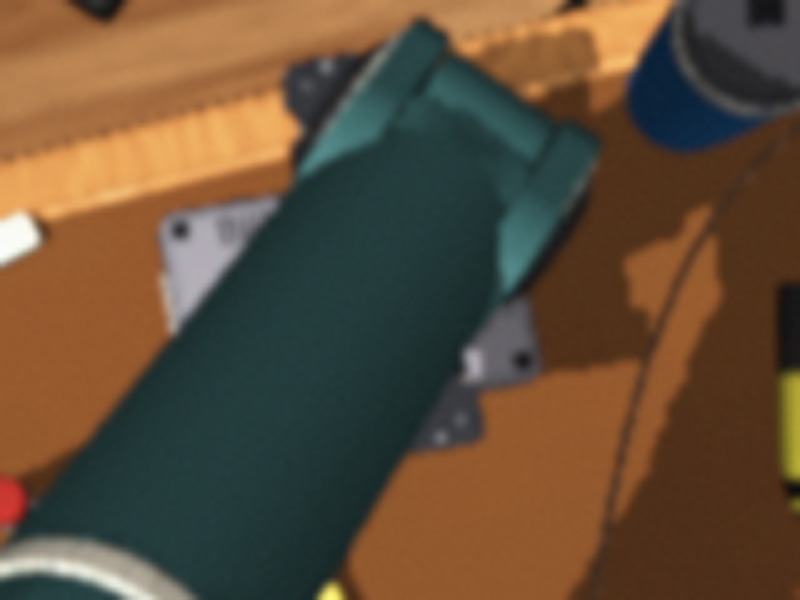

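From above the arm hides the cover and tray: it covers (180-500, 100-500) in the crop. The side camera sees the gap, so I'll use that.

```bash
python3 - <<'E'
from h import *
p,d=r.camera("side");np.save("side2.npy",d);cv2.imwrite("pics/side2f.png",p[:,:,::-1]);cv2.imwrite("pics/side2.png",cv2.resize(p[210:370,250:410,::-1],None,fx=3.7,fy=3.7,interpolation=cv2.INTER_CUBIC))
w=cloud("side",d)
print(np.round(r.get_obs()["eef_pos"],1))
a=np.array([-.172,.985]);b=np.array([-.985,-.172])
rel=w[...,:2]-[494.2,-173.8];X=rel@a;Y=rel@b
mm=(abs(X)<90)&(abs(Y)<50)&(w[...,2]>99)&(w[...,2]<112)
mm[:200]=0
for x in range(-70,75,5):
    s=mm&(abs(X-x)<2.5)
    if s.sum()>3: print(x,s.sum(),np.round([Y[s].min(),Y[s].max(),np.median(w[s][:,2])],1))
E
```

```text
[ 493.6 -172.4   90. ]
-65 9 [-17.   28.1 102.4]
-60 105 [-29.4  31.6 103.5]
-55 58 [-30.7  32.7 104.8]
-50 64 [-31.2  31.9 104.7]
-45 68 [-30.4  32.9 105. ]
-40 55 [-30.1  32.7 104.7]
-35 55 [-31.2  32.  105. ]
-30 60 [-29.9  32.6 105. ]
-25 55 [-30.6  32.4 105.1]
-20 51 [-29.7  31.7 105.1]
-15 58 [-30.7  32.7 104.9]
-10 72 [-44.5  45.7 105.2]
-5 91 [-45.2  45.5 105.4]
0 61 [-31.6  30.3 105.3]
5 47 [-30.5  30.  105. ]
10 55 [-31.8  45.8 105. ]
15 47 [-30.1  28.3 105.5]
20 44 [-31.3  27.3 105.2]
25 51 [-30.6  26.5 104.8]
30 44 [-31.1  28.3 105.6]
35 42 [-30.3  27.7 104.8]
40 47 [-31.   26.5 105. ]
45 42 [-30.2  26.2 105.2]
50 41 [-30.9  25.4 105.1]
55 37 [-27.2  26.5 105.1]
60 35 [-23.7  23.6 105. ]
65 12 [-16.   21.2 104.3]
```

View pics/side2.png

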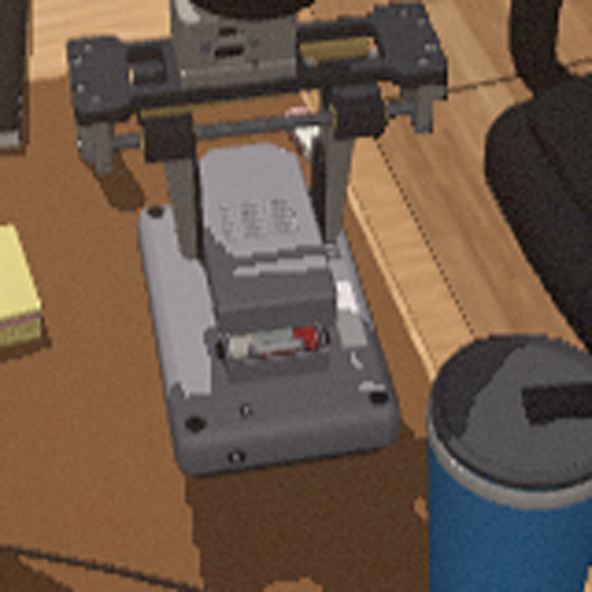

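The cover in hand lines up with the tray: X runs about -65 to +65 and Y about -31 to +32.5. I'll measure the tray with the same camera to cancel calibration bias.

```bash
python3 - <<'E'
from h import *
a=np.array([-.172,.985]);b=np.array([-.985,-.172])
def P(f):
    w=cloud("side",np.load(f));rel=w[...,:2]-[494.2,-173.8];return rel@a,rel@b,w[...,2]
X,Y,Z=P("side0.npy")
m=(abs(X)<80)&(abs(Y)<45)&(Z>56)&(Z<64)
for x in range(-70,75,10):
    s=m&(abs(X-x)<5)
    if s.sum()>3: print(x,s.sum(),np.round([np.percentile(Y[s],2),np.percentile(Y[s],98),X[s].min(),X[s].max()],1))
s=(abs(X)<130)&(abs(Y)<90)&(Z>41)&(Z<47);pts=np.stack([X[s],Y[s]],1).astype(np.float32);print("LM",cv2.minAreaRect(pts))
X,Y,Z=P("side2.npy")
s=(abs(X)<80)&(abs(Y)<36)&(Z>102)&(Z<109);s[:200]=0;pts=np.stack([X[s],Y[s]],1).astype(np.float32);print("cover",cv2.minAreaRect(pts),np.percentile(X[s],[.5,99.5]))
for sg in(-1,1):
    xs=np.arange(-52,-15,4);ys=[np.percentile(Y[s&(abs(X-x)<2)]*sg,97)*sg for x in xs];print(sg,np.degrees(np.arctan(np.polyfit(xs,ys,1))),np.mean(ys))
E
```

```text
-60 53 [-26.   28.2 -60.9 -55.3]
-50 60 [-26.3  27.3 -54.9 -45.2]
-40 53 [-26.4  27.7 -45.  -35.7]
-30 44 [-26.8  27.8 -34.4 -25.2]
-20 27 [-26.4  28.4 -24.7 -15.4]
-10 45 [-26.2  27.2 -14.7  -5.3]
0 22 [-26.7  28.4  -4.7   4.2]
10 41 [-26.1  28.6   5.1  14.1]
20 35 [-26.8  27.6  15.8  24.8]
30 24 [-26.7  27.6  25.4  34.8]
40 41 [-26.8  28.3  35.3  44.5]
50 18 [-26.1  27.4  45.   54.4]
60 12 [-13.6  21.   55.8  60.1]
LM ((-0.8810958862304688, 0.6801185607910156), (118.99617767333984, 186.48590087890625), 89.991943359375)
cover ((0.94744873046875, 0.5693092346191406), (70.0687255859375, 129.0702667236328), 89.41970825195312) [-62.40770457  63.66675058]
-1 [  1.25614144 -87.91913045] -28.26795864015147
1 [ 0.93085659 88.14717042] 30.360184060043444
```

Relative offsets are about 1 mm along x and 0.3 mm across, and yaw agrees within noise. I'll correct by 1 mm and lower.

Request:
servo_tool --moves '[[[0, 0, 0], [0, -0.001, -0.008], 0.055], [[0, 0, 0], [0, -0.001, -0.014], 0.055], [[0, 0, 0], [0, -0.001, -0.019], 0.055], [[0, 0, 0], [0, -0.001, -0.023], 0.055], [[0, 0, 0], [0, -0.001, -0.026], 0.055]]'

```text
time: 6.8
eef_pos: [494.0, -174.5, 64.0]
eef_rot: [-0.0, 0.644, 0.765, -0.0]
wrist_force: [0.0, 0.3, -0.7]
grip_width: 0.694
grip_force: 15.0
```

Request:
servo_tool --moves '[[[0, 0, 0], [0, 0, -0.002], 0.055], [[0, 0, 0], [0, 0, -0.004], 0.055], [[0, 0, 0], [0, 0, -0.005], 0.055]]'

```text
time: 7.05
eef_pos: [494.1, -174.8, 59.4]
eef_rot: [-0.0, 0.645, 0.765, -0.0]
wrist_force: [-0.7, 0.5, -1.2]
grip_width: 0.698
grip_force: 15.0
```

Request:
servo_tool --moves '[[[0, 0, 0], [0, 0, -0.001], 0.055], [[0, 0, 0], [0, 0, -0.002], 0.055], [[0, 0, 0], [0, 0, -0.003], 0.055]]'

```text
time: 7.3
eef_pos: [494.2, -174.8, 57.0]
eef_rot: [-0.0, 0.644, 0.765, 0.0]
wrist_force: [-3.8, 1.8, 13.4]
grip_width: 0.693
grip_force: 15.0
```

Request:
servo_tool --moves '[[[0, 0, 0], [0, 0, 0.001], 0.055], [[0, 0, 0], [0, 0, 0.001], 0.0919], [[0, 0, 0], [0, 0, 0.001], 0.0919], [[0, 0, 0], [0, 0, 0.001], 0.0919], [[0, 0, 0], [0, 0, 0.001], 0.0919]]'

```text
time: 7.72
eef_pos: [494.4, -174.9, 57.7]
eef_rot: [0.0, 0.645, 0.765, 0.0]
wrist_force: [0.6, 0.1, 0.3]
grip_width: 0.962
grip_force: 0.0
```

Request:
servo_tool --moves '[[[0, 0, 0], [0, 0, 0.01], 0.0919], [[0, 0, 0], [0, 0, 0.03], 0.0919], [[0, 0, 0], [0, 0, 0.06], 0.0919], [[0, 0, 0], [-0.02, 0.03, 0.08], 0], [[0, 0, 0], [-0.03, 0.06, 0.09], 0]]'

```text
time: 8.13
eef_pos: [464.1, -116.4, 150.2]
eef_rot: [0.001, 0.646, 0.763, 0.001]
wrist_force: [0.4, 1.2, -0.1]
grip_width: 0.875
grip_force: 0.0
```

Request:
servo_tool --moves '[[[0, 0, 0], [0, 0.04, 0], 0], [[0, 0, 0], [0, 0.08, 0], 0], [[0, 0, 0], [0, 0.12, 0], 0], [[0, 0, 0], [0, 0.15, 0], 0], [[0, 0, 0], [0, 0.15, 0], 0]]'

```text
time: 8.55
eef_pos: [464.2, 41.7, 148.2]
eef_rot: [-0.001, 0.641, 0.768, 0.001]
wrist_force: [-0.5, -0.9, 0.5]
grip_width: 0.515
grip_force: 0.0
```

```bash
cat > look.py <<'E'
from h import *
import sys
a=np.array([-.172,.985]);b=np.array([-.985,-.172])
p,d=r.camera("top");w=cloud("top",d);cv2.imwrite(f"pics/{sys.argv[1]}.png",cv2.resize(p[190:270,310:430,::-1],None,fx=5,fy=5,interpolation=cv2.INTER_CUBIC))
rel=w[...,:2]-[494.2,-173.8];X=rel@a;Y=rel@b;Z=w[...,2]
s=(abs(X)<85)&(abs(Y)<50)&(Z>58)&(Z<80)
print("cover",s.sum(),cv2.minAreaRect(np.stack([X[s],Y[s]],1).astype(np.float32)))
A=np.c_[X[s],Y[s],np.ones(s.sum())];c=np.linalg.lstsq(A,Z[s],rcond=None)[0]
for i,(x,y) in enumerate([(-50,26),(-50,-26),(50,26),(50,-26)]):
    k=s&(np.hypot(X-x,Y-y)<8);print("corner",i+1,[round(float(v),1) for v in (np.median(Z[k]),c@[x,y,1])],np.round([494.2,-173.8]+x*a+y*b,1))
E
python3 look.py top3
```

```text
cover 1173 ((-0.7820281982421875, -0.7898941040039062), (64.65754699707031, 128.32183837890625), 89.91387176513672)
corner 1 [73.4, 73.3] [ 477.2 -227.5]
corner 2 [72.4, 73.0] [ 528.4 -218.6]
corner 3 [73.6, 73.5] [ 460. -129.]
corner 4 [73.5, 73.2] [ 511.2 -120.1]
```

View pics/top3.png

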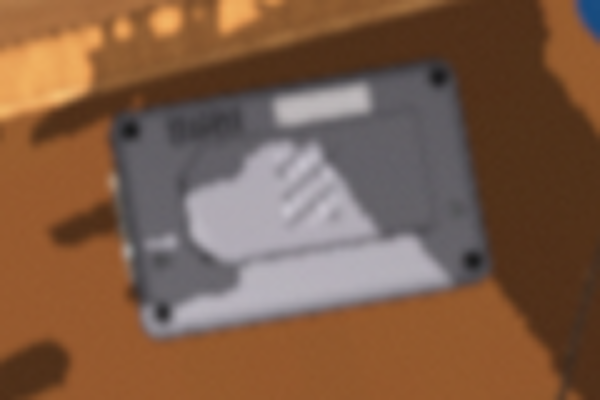

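The cover lies over the tray with its bevels at the left end, about (195,180) in the crop. Its centre is within 1 mm and its corners stand at about 73 mm. Next is corner 3.

Request:
servo_tool --moves '[[[0, 0, 0], [-0.003, -0.04, 0], 0], [[0, 0, 0], [-0.006, -0.08, 0], 0], [[0, 0, 0], [-0.009, -0.12, -0.01], 0], [[0, 0, 0], [-0.0122, -0.155, -0.03], 0], [[0, 0, 0], [-0.0122, -0.1707, -0.06], 0]]'

```text
time: 9.02
eef_pos: [452.9, -142.1, 89.6]
eef_rot: [0.003, 0.647, 0.762, 0.001]
wrist_force: [1.1, -0.8, -0.1]
grip_width: 0.108
grip_force: 0.0
```

Request:
servo_tool --moves '[[[0, 0, 0], [0, 0, -0.005], 0], [[0, 0, 0], [0, 0, -0.01], 0], [[0, 0, 0], [0, 0, -0.014], 0], [[0, 0, 0], [0, 0, -0.016], 0], [[0, 0, 0], [0, 0, -0.018], 0]]'

```text
time: 9.43
eef_pos: [452.5, -134.7, 71.0]
eef_rot: [0.0, 0.644, 0.765, 0.001]
wrist_force: [-2.6, 0.3, 12.4]
grip_width: 0.006
grip_force: 6.5
```

Contact is 12 N at 71 mm. Pressing on.

Request:
servo_tool --moves '[[[0, 0, 0], [0, 0, -0.001], 0], [[0, 0, 0], [0, 0, -0.002], 0], [[0, 0, 0], [0, 0, -0.003], 0], [[0, 0, 0], [0, 0, -0.004], 0], [[0, 0, 0], [0, 0, -0.004], 0]]'

```text
time: 9.85
eef_pos: [453.0, -134.5, 66.9]
eef_rot: [0.0, 0.644, 0.765, 0.001]
wrist_force: [-1.9, 2.9, 14.4]
grip_width: 0.008
grip_force: 7.2
```

Request:
servo_tool --moves '[[[0, 0, 0], [0, 0, -0.001], 0], [[0, 0, 0], [0, 0, -0.002], 0], [[0, 0, 0], [0, 0, -0.002], 0]]'

```text
time: 10.1
eef_pos: [453.2, -134.5, 66.4]
eef_rot: [-0.0, 0.644, 0.765, 0.002]
wrist_force: [-7.9, 4.4, 34.5]
grip_width: 0.006
grip_force: 17.3
```

Corner 3 is home: 66.4 mm with a hard stop. Releasing, then on to corner 4.

Request:
servo_tool --moves '[[[0, 0, 0], [0, 0, 0.01], 0], [[0, 0, 0], [0, 0, 0.02], 0], [[0, 0, 0], [0, 0, 0.02], 0], [[0, 0, 0], [0.035, 0.006, 0.02], 0], [[0, 0, 0], [0.0709, 0.0124, 0.018], 0]]'

```text
time: 10.52
eef_pos: [522.8, -123.0, 82.0]
eef_rot: [-0.0, 0.645, 0.764, 0.0]
wrist_force: [0.7, -0.7, 0.8]
grip_width: 0.009
grip_force: 0.0
```

Request:
servo_tool --moves '[[[0, 0, 0], [0, 0, 0], 0], [[0, 0, 0], [0, 0, -0.006], 0], [[0, 0, 0], [0, 0, -0.01], 0], [[0, 0, 0], [0, 0, -0.012], 0], [[0, 0, 0], [0, 0, -0.014], 0]]'

```text
time: 10.93
eef_pos: [522.2, -123.4, 67.5]
eef_rot: [-0.0, 0.645, 0.764, 0.0]
wrist_force: [-0.3, 1.3, 11.0]
grip_width: 0.007
grip_force: 5.2
```

Request:
servo_tool --moves '[[[0, 0, 0], [0, 0, -0.001], 0], [[0, 0, 0], [0, 0, -0.002], 0], [[0, 0, 0], [0, 0, -0.003], 0], [[0, 0, 0], [0, 0, -0.004], 0], [[0, 0, 0], [0, 0, -0.004], 0]]'

```text
time: 11.35
eef_pos: [524.6, -123.5, 65.9]
eef_rot: [0.002, 0.645, 0.764, 0.002]
wrist_force: [0.6, 1.0, 13.6]
grip_width: 0.003
grip_force: 7.6
```

Request:
servo_tool --moves '[[[0, 0, 0], [0, 0, -0.001], 0], [[0, 0, 0], [0, 0, -0.001], 0], [[0, 0, 0], [0, 0, -0.001], 0]]'

```text
time: 11.6
eef_pos: [525.5, -123.7, 65.5]
eef_rot: [0.002, 0.645, 0.764, 0.002]
wrist_force: [0.5, 1.7, 19.5]
grip_width: 0.001
grip_force: 10.0
```

Request:
servo_tool --moves '[[[0, 0, 0], [0, 0, 0.02], 0], [[0, 0, 0], [0, 0, 0.06], 0], [[0, 0, 0], [-0.02, 0.035, 0.08], 0], [[0, 0, 0], [-0.03, 0.07, 0.08], 0], [[0, 0, 0], [-0.03, 0.11, 0.08], 0]]'

```text
time: 12.02
eef_pos: [490.1, -13.8, 143.5]
eef_rot: [-0.001, 0.646, 0.763, 0.0]
wrist_force: [0.5, 1.2, -0.2]
grip_width: 0.005
grip_force: 0.0
```

Request:
servo_tool --moves '[[[0, 0, 0], [-0.01, 0.04, 0], 0], [[0, 0, 0], [-0.02, 0.07, 0], 0], [[0, 0, 0], [-0.02, 0.07, 0], 0]]'

```text
time: 12.27
eef_pos: [469.5, 62.9, 141.7]
eef_rot: [-0.002, 0.641, 0.767, -0.0]
wrist_force: [-0.4, 0.0, -0.7]
grip_width: 0.001
grip_force: 0.0
```

```bash
python3 look.py top4
```

```text
cover 1180 ((0.5457382202148438, -0.593902587890625), (127.76451873779297, 65.40478515625), 0.742303729057312)
corner 1 [73.6, 74.9] [ 477.2 -227.5]
corner 2 [74.0, 72.9] [ 528.4 -218.6]
corner 3 [71.6, 69.8] [ 460. -129.]
corner 4 [66.6, 67.9] [ 511.2 -120.1]
```

Corner 4 is home at 66.6 mm. Corner 3 rose to 71.6 while I pressed it, so I'll press corner 3 again a little further inboard.

Request:
servo_tool --moves '[[[0, 0, 0], [-0.003, -0.04, 0], 0], [[0, 0, 0], [-0.006, -0.08, 0], 0], [[0, 0, 0], [-0.009, -0.12, -0.005], 0], [[0, 0, 0], [-0.0122, -0.158, -0.02], 0], [[0, 0, 0], [-0.0144, -0.1892, -0.045], 0]]'

```text
time: 12.73
eef_pos: [458.6, -137.0, 98.8]
eef_rot: [0.002, 0.646, 0.763, 0.001]
wrist_force: [0.9, 0.2, 0.1]
grip_width: 0.009
grip_force: 0.0
```

Request:
servo_tool --moves '[[[0, 0, 0], [0, 0, -0.01], 0], [[0, 0, 0], [0, 0, -0.016], 0], [[0, 0, 0], [0, 0, -0.022], 0], [[0, 0, 0], [0, 0, -0.026], 0], [[0, 0, 0], [0, 0, -0.029], 0]]'

```text
time: 13.15
eef_pos: [458.7, -131.3, 68.6]
eef_rot: [-0.0, 0.644, 0.765, 0.0]
wrist_force: [-1.3, -0.7, 4.5]
grip_width: 0.001
grip_force: 2.2
```

Request:
servo_tool --moves '[[[0, 0, 0], [0, 0, -0.001], 0], [[0, 0, 0], [0, 0, -0.002], 0], [[0, 0, 0], [0, 0, -0.003], 0], [[0, 0, 0], [0, 0, -0.004], 0], [[0, 0, 0], [0, 0, -0.005], 0]]'

```text
time: 13.57
eef_pos: [459.3, -131.5, 66.8]
eef_rot: [-0.0, 0.644, 0.765, 0.002]
wrist_force: [-14.9, 2.6, 51.1]
grip_width: 0.005
grip_force: 26.0
```

Request:
servo_tool --moves '[[[0, 0, 0], [0, 0, 0.01], 0], [[0, 0, 0], [0, 0, 0.023], 0], [[0, 0, 0], [0.005, -0.03, 0.023], 0], [[0, 0, 0], [0.011, -0.062, 0.023], 0], [[0, 0, 0], [0.0162, -0.0926, 0.023], 0]]'

```text
time: 13.98
eef_pos: [476.4, -224.3, 87.5]
eef_rot: [0.001, 0.643, 0.766, 0.001]
wrist_force: [0.5, -1.1, -0.7]
grip_width: -0.001
grip_force: 0.0
```

Request:
servo_tool --moves '[[[0, 0, 0], [0, 0, 0], 0], [[0, 0, 0], [0, 0, -0.008], 0], [[0, 0, 0], [0, 0, -0.013], 0], [[0, 0, 0], [0, 0, -0.016], 0], [[0, 0, 0], [0, 0, -0.018], 0]]'

```text
time: 14.4
eef_pos: [474.6, -223.1, 68.0]
eef_rot: [-0.001, 0.644, 0.765, 0.0]
wrist_force: [-2.5, -0.4, 12.5]
grip_width: 0.004
grip_force: 6.4
```

Request:
servo_tool --moves '[[[0, 0, 0], [0, 0, -0.001], 0], [[0, 0, 0], [0, 0, -0.002], 0], [[0, 0, 0], [0, 0, -0.003], 0], [[0, 0, 0], [0, 0, -0.004], 0], [[0, 0, 0], [0, 0, -0.004], 0]]'

```text
time: 14.82
eef_pos: [475.4, -223.6, 66.6]
eef_rot: [-0.0, 0.644, 0.765, 0.001]
wrist_force: [-6.8, 2.7, 25.3]
grip_width: 0.003
grip_force: 12.6
```

Request:
servo_tool --moves '[[[0, 0, 0], [0, 0, -0.002], 0], [[0, 0, 0], [0, 0, 0.01], 0], [[0, 0, 0], [0, 0, 0.022], 0], [[0, 0, 0], [0.028, 0.005, 0.022], 0], [[0, 0, 0], [0.0552, 0.0096, 0.022], 0]]'

```text
time: 15.23
eef_pos: [530.3, -214.3, 87.5]
eef_rot: [0.0, 0.645, 0.764, 0.001]
wrist_force: [0.4, -0.3, 0.1]
grip_width: 0.005
grip_force: 0.0
```

Request:
servo_tool --moves '[[[0, 0, 0], [0, 0, 0], 0], [[0, 0, 0], [0, 0, -0.008], 0], [[0, 0, 0], [0, 0, -0.013], 0], [[0, 0, 0], [0, 0, -0.016], 0], [[0, 0, 0], [0, 0, -0.018], 0]]'

```text
time: 15.65
eef_pos: [528.3, -215.3, 67.5]
eef_rot: [-0.001, 0.645, 0.764, -0.001]
wrist_force: [-0.8, 0.7, -0.0]
grip_width: 0.005
grip_force: 0.0
```

Request:
servo_tool --moves '[[[0, 0, 0], [0, 0, -0.001], 0], [[0, 0, 0], [0, 0, -0.002], 0], [[0, 0, 0], [0, 0, -0.003], 0], [[0, 0, 0], [0, 0, -0.004], 0], [[0, 0, 0], [0, 0, -0.005], 0]]'

```text
time: 16.07
eef_pos: [529.0, -215.5, 66.5]
eef_rot: [-0.001, 0.645, 0.764, 0.001]
wrist_force: [-11.5, 5.3, 36.6]
grip_width: 0.007
grip_force: 18.3
```

Request:
servo_tool --moves '[[[0, 0, 0], [0, 0, 0.02], 0], [[0, 0, 0], [0, 0, 0.06], 0], [[0, 0, 0], [-0.01, 0.035, 0.08], 0], [[0, 0, 0], [-0.02, 0.075, 0.08], 0], [[0, 0, 0], [-0.03, 0.115, 0.08], 0]]'

```text
time: 16.48
eef_pos: [500.3, -100.2, 145.2]
eef_rot: [0.001, 0.646, 0.764, 0.001]
wrist_force: [-0.3, 1.0, 0.4]
grip_width: 0.005
grip_force: 0.0
```

Request:
servo_tool --moves '[[[0, 0, 0], [-0.005, 0.04, 0], 0], [[0, 0, 0], [-0.01, 0.08, 0], 0], [[0, 0, 0], [-0.015, 0.12, 0], 0], [[0, 0, 0], [-0.02, 0.155, 0], 0], [[0, 0, 0], [-0.02, 0.155, 0], 0]]'

```text
time: 16.9
eef_pos: [478.6, 62.1, 143.4]
eef_rot: [-0.001, 0.641, 0.768, 0.001]
wrist_force: [0.7, 0.5, 0.1]
grip_width: 0.007
grip_force: 0.0
```

```bash
python3 look.py top5; python3 - <<'E'
from h import *
p,d=r.camera("side");cv2.imwrite("pics/side5.png",cv2.resize(p[230:350,270:370,::-1],None,fx=4.8,fy=4.8,interpolation=cv2.INTER_CUBIC))
w=cloud("side",d)
a=np.array([-.172,.985]);b=np.array([-.985,-.172])
rel=w[...,:2]-[494.2,-173.8];X=rel@a;Y=rel@b;Z=w[...,2]
for x,y in [(-50,26),(-50,-26),(50,26),(50,-26)]:
    k=(np.hypot(X-x,Y-y)<6)&(Z>58)&(Z<80);print(x,y,k.sum(),np.median(Z[k]))
E
```

```text
cover 1151 ((-0.2039794921875, -0.8428611755371094), (128.3733673095703, 64.21540069580078), 0.1666054129600525)
corner 1 [65.6, 66.2] [ 477.2 -227.5]
corner 2 [65.9, 66.3] [ 528.4 -218.6]
corner 3 [66.2, 66.3] [ 460. -129.]
corner 4 [67.7, 66.4] [ 511.2 -120.1]
-50 26 24 65.72979676709157
-50 -26 21 64.78976290345523
50 26 11 65.04435795220523
50 -26 14 65.31243160222547
```

View pics/side5.png

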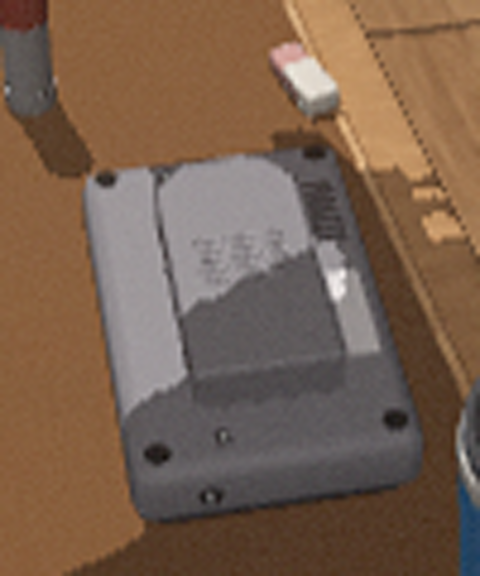

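The cover lies flat on the back, spanning (160-345, 160-400) in the crop. Both cameras put all four corners at about 66 mm, which is home, and the cover is centred within 1 mm. The arm is clear, so I'm handing in.

```bash
python3 -c "
from plant import r
print(r.close_job())"
```

```text
the job is handed in; nothing more can be done
None
```

The job is handed in, though no verdict came back: the strap measured flat, the cover sits centred within about 1 mm with bevels matched, and all four corners measured home at about 66 mm (corner 3 rose once and was pressed again).

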